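# Push a spent paint tube through the self-closing flap of the studio waste box

### The job

Throw away the spent blue paint tube that lies on the shelf of the red waste box: press the box's self-closing flap down with one finger and, while that finger holds it open, push the tube with the other finger off the shelf and down through the opening, then draw back and let the flap close. Only push the tube, never pick it up, and leave the little amber pot beside it and everything else standing where it is.

Things in the scene. Friction and masses are not known exactly. Their poses are not given: they have to be found in the camera images.
- bin: red sheet-steel waste box, fixed, 250 x 250 mm, top flat and level 190 mm above the table; origin under its centre, on the table. Its top, in its own axes from +y to -y: steel shelf (y 125 to 20 mm, x +-125 mm), opening (y 20 to -98, x +-105 mm) covered by the flap flush with the shelf, flat deck (y -98 to -125). Inside it is empty, floor 14 mm above the table
- lip (a point): middle of the shelf's edge over the opening, at shelf height; the edge runs along the box's x, +y from it is shelf, -y is flap. The shelf has a rim 5 mm high and 3 mm thick on its other three edges, none at this lip. Axes as the box's
- hinge_line (a point): middle of the flap's hinge line, at deck height, 118 mm from the lip in the box's -y; axes as the box's
- flap_edge (a point): middle of the flap's upper free edge (a black finger strip runs beside it), level with the lip and 2 mm from it when shut; it goes down with the flap. At one finger depth the flap opens wider the nearer the finger is to the hinge
- flap (a joint): angle of the aluminium flap (206 mm along the box's x, 116 mm from hinge to free edge, 4 mm thick): 0 shut and flush, growing to at most 1.35 rad as the free edge, next to the shelf, swings down into the box. A spring shuts it when let go: about 0.6 N at the free edge starts it, 5 to 8 N at 30 mm from the hinge holds it at 0.9 rad. The tube's weight alone does not open it
- tube_mid (a point): middle of the spent tube, 7 mm above its underside. Rigid, squashed flat, bare metal with blue band, rolled-up tail and white cap, 20 to 45 g; 92 mm along its x (cap at +x), 24 mm wide along its y, 17 mm high at the cap end, 14 in the middle, 10 at the tail. It lies flat on the shelf, its length within 15 degrees of the lip's direction, in one half of the shelf, the amber pot in the other
- pot: small amber glass pot with a black screw cap, 33 mm across and 39 mm high, standing on the box's shelf beside the spent tube, origin at the centre of its underside; it stays where it is
- bottle_pink: pink paint bottle with a white cap, 60 mm across, 165 mm high, standing on the table by the +y side of the box, origin under its centre; leave it
- bottle_blue: blue paint bottle with a white cap, 56 mm across, 150 mm high, standing on the table by the +x side of the box, origin under its centre; leave it
- tube_green: full tube of green paint, 120 x 30 x 26 mm, lying on the table, origin at the centre of its underside; leave it
- tube_yellow: full tube of yellow paint, 120 x 30 x 26 mm, lying on the table, origin at the centre of its underside; leave it
- brush_jar: green glass jar of brushes, 100 mm across, about 240 mm high with the brushes, standing on the table, origin under its centre; leave it
- knife: palette knife, 200 mm long, lying on the wooden palette, origin on its underside where handle and blade meet; leave it

How it is judged:
On the way, in this order (a step that is already met when the one before it is completed fails the run):
1. a finger holds the flap open while the spent tube still lies on the shelf (value of joint flap above 0.15 rad and contact force between the fingers and flap above 0.1 N and y of tube_mid in the frame of bin above 0.02 m and z of tube_mid in the frame of bin above 0.185 m), for 0.1 s.
2. the spent tube has gone down through the opening while the finger still holds the flap (z of tube_mid in the frame of bin below 0.15 m and value of joint flap above 0.15 rad and contact force between the fingers and flap above 0.1 N), for 0.05 s.
At the end, for the whole second after the job is handed in: the spent tube lies at rest inside the waste box (its middle at least 80 mm below the deck), the flap has closed (under 0.05 rad) and the pot still stands on the shelf within 15 mm of where it was (z of tube_mid in the frame of bin between 0 and 0.11 m and x of tube_mid in the frame of bin between -0.125 and 0.125 m and y of tube_mid in the frame of bin between -0.125 and 0.125 m and value of joint flap below 0.05 rad and linear speed of spent_tube below 0.03 m/s and distance of pot from where it was at the start of the episode below 0.015 m and angle between pot's own z axis and vertical below 0.15 rad); the robot touches nothing.
It fails at once if the spent tube is lifted: its middle rises more than 15 mm above where it lies on the shelf (z of tube_mid in the frame of bin above 0.212 m).
It fails at once if the amber pot is moved more than 15 mm (distance of pot from where it was at the start of the episode above 0.015 m).
It fails at once if another bystander is moved more than 20 mm (distance of any of bottle_pink, bottle_blue, tube_green, tube_yellow, brush_jar, knife from where it was at the start of the episode above 0.02 m).
It also fails if it takes over 30 s, if anything falls off the work surface, if the arm or the gripper's body presses on something with over 40 N, if the wrist force passes 120 N, or if a joint passes its speed limit or range.

### The arm

A 6-joint arm with a two-finger parallel gripper is mounted at the origin on the work surface. World frame = base frame: x ahead of the robot, y to its left, z up, the work surface at z = 0. Lengths are in m, angles in rad, forces in N, time in s.
With the tool pointing down it reaches from about 0.2 to 0.875 m from the base axis. Payload 3.4 kg.
Tool frame: the origin (TCP) lies midway between the tips of the shut fingers; the grasp point (between the pads) lies 19 mm behind it; z points along the fingers, y is the direction in which the jaws open and shut (so a half turn about z gives the same grasp; the last joint's range is limited). The gripper opens to 94 mm and grips with 3 to 60 N. Pads are 16 mm wide; open, the fingers measure 119 mm over their backs; the gripper's body (75 mm by 177 mm) begins 78 mm behind the grasp point.
Start: joints at [-0.121, 0.276, 1.505, -0, 1.361, -0.121], TCP at [0.575, -0, 0.185] pointing down, gripper open.
Joint ranges: [-2.89, 2.89], [-0.75, 2.08], [0.22, 2.7], [-1.18, 4.32], [0.11, 2.71], [-2.7, 2.7]. Speed limits (rad/s): [2.57, 2.57, 3.14, 3.14, 3.14, 3.14].

### API

Orientations are given as a 3x3 rotation matrix whose columns are the frame's x, y, z axes.
In Python, from workcell import ctrl gives the robot as it stands. Calls block until the motion is done:
- ctrl.goto(position, orientation): joint-space move of the TCP to a pose.
- ctrl.move_linear(position, frame=None, rate=0.15, force_limit=None): straight line of the TCP; frame=None keeps the orientation; rate is the mean speed in m/s. With force_limit (N) it stops when the force on the tool has changed by that much, and returns True; else False.
- ctrl.goto_joints(angles): joint-space move.
- ctrl.gripper_open() and ctrl.close_gripper(grasp_force=None): open the fingers fully, or close them until they stop; grasp_force is the grip in N (None keeps the last).
- ctrl.dwell(seconds).
- ctrl.ik(position, orientation): joint angles nearest the present ones, or None.
- ctrl.state(): the state.
- ctrl.snapshot(name): name is "scene" or "side" or "wrist"; returns the picture (400x640x3 uint8, red, green, blue); there is no depth.
- ctrl.camera_model(name): a dict with "mtx" (3x3 intrinsics, pixels), "origin" and "orientation" of the camera in the world; the wrist camera has in their place "hand_eye" (4x4, takes a point from camera to tool coordinates, whose origin is the TCP and whose axes are the flange's). Camera axes: x right, y down, z forward; pixel columns grow to the right and rows downward; lengths in m; the calibration is good to about 2 mm. The wrist camera is an equidistant fisheye: a pixel r from the principal point sees the ray r / f radians off the axis. A picture is of the moment at which its call begins: read the wrist's pose just before it. camera_model takes no time and is no camera call.
A pose or a line that the arm cannot do raises ctrl.PlanningError and nothing moves.
- ctrl.close_job(): hands the job in, once; it reports no verdict.
Trained networks look in the newest picture that a camera, given by its name, has taken for a name from the list of things; names that differ only in an ending like _2 or _b are one class to them, and where a whole thing is asked for, a point or a joint stands for the part that bears it (a point fixed in the world has none). Each returns a list of dicts, best first, with "p" (0 to 1); they miss things now and then, are a little off and sometimes report something else, mostly with a low value. They report only what shows in the picture. A call takes as long as a camera call.
- ctrl.silhouettes(camera, query): "pixels" (400x640 bool, what is visible of it) and "xy" ([column, row] in pixels, amid what is visible of it).
The state is a dict: "time": time; "joint_positions": joint angles; "joint_vel": joint speeds; "tau": joint torques, N m; "position": TCP position; "ee_rot": TCP orientation; "contact_force": force on the tool from outside, world axes, zero at the start; "moment": the same for the moment, N m; "opening": opening from 0.0 (shut) to 1.0 (fully open).
Only numpy, scipy, OpenCV 4.12 (cv2) and the standard library are available. Lean on these libraries where they do the work, as an engineer would, in place of code of your own. Each camera call takes 0.05 s, during which the arm holds its last target.

## Working session

There is one attempt and no reset: what is moved stays moved. The work goes in short steps, each a Python script; the robot and the scene stay as the last script left them, time stands still between calls to the robot, and variables do not carry over. Pictures are saved under pics/ and viewed, and the job is handed in when it is done.

```bash
ls; mkdir -p pics; python3 - <<'E'
from workcell import ctrl
import cv2,numpy as np
for n in ["scene","side","wrist"]:
    im=ctrl.snapshot(n); cv2.imwrite(f"pics/{n}0.png",im[:,:,::-1])
    m=ctrl.camera_model(n); print(n,{k:np.round(v,4).tolist() if not isinstance(v,str) else v for k,v in m.items()})
s=ctrl.state();print(s)
E
```

```text
pics
scene {'mtx': [[456.9879, 0.0, 320.4975], [0.0, 456.9879, 196.8858], [0.0, 0.0, 1.0]], 'origin': [1.2958, -0.2995, 1.1142], 'orientation': [[0.3587, 0.7199, -0.5942], [0.9334, -0.2717, 0.2344], [0.0073, -0.6387, -0.7694]]}
side {'mtx': [[475.7572, 0.0, 314.9946], [0.0, 475.7572, 191.268], [0.0, 0.0, 1.0]], 'origin': [-0.284, 0.8053, 1.0518], 'orientation': [[-0.6975, -0.4497, 0.5578], [-0.7165, 0.4317, -0.5479], [0.0056, -0.7819, -0.6234]]}
wrist {'mtx': [[309.7069, 0.0, 317.1677], [0.0, 309.7069, 199.3351], [0.0, 0.0, 1.0]], 'hand_eye': [[-0.0003, -0.9615, -0.2748, 0.0796], [1.0, -0.0007, 0.0014, -0.0004], [-0.0015, -0.2748, 0.9615, -0.1984], [0.0, 0.0, 0.0, 1.0]]}
{'time': 0.15, 'joint_positions': array([-1.20994656e-01,  2.76450825e-01,  1.50579010e+00, -3.58586666e-05,
        1.36068366e+00, -1.20965296e-01]), 'joint_vel': array([-0.00116552, -0.00174217, -0.00382788,  0.00084611,  0.00028217,
       -0.00096642]), 'tau': array([ 2.15351523e-03, -4.04925048e+01, -2.37432325e+01,  7.02095032e-02,
        3.15094914e-02, -7.84152348e-05]), 'position': array([5.74575399e-01, 3.48031320e-05, 1.84523647e-01]), 'ee_rot': array([[ 2.19414026e-05,  9.99999120e-01, -1.32643129e-03],
       [ 9.99999992e-01, -2.17743568e-05,  1.25950567e-04],
       [ 1.25921574e-04, -1.32643404e-03, -9.99999112e-01]]), 'contact_force': array([-0.163072  ,  0.36275645,  0.11362168]), 'moment': array([-0.02376831,  0.05328296,  0.02145307]), 'opening': 0.9983786697740983}
```

View pics/scene0.png

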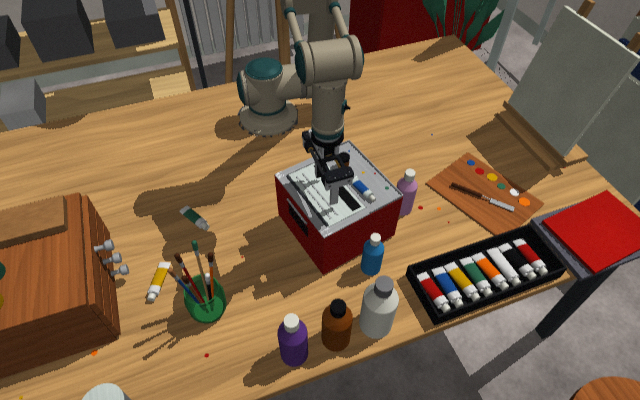

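View pics/side0.png

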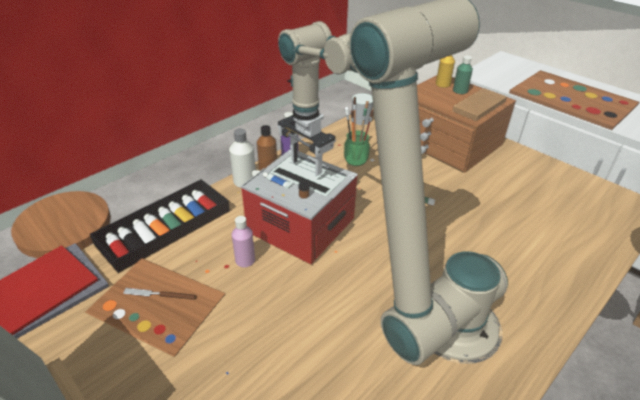

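View pics/wrist0.png

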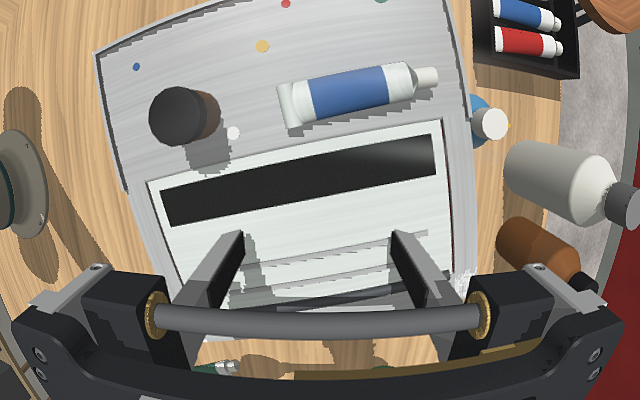

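```bash
cat > h.py <<'E'
from workcell import ctrl
import numpy as np,cv2
def pose():
    s=ctrl.state(); return np.array(s['position']),np.array(s['ee_rot'])
def ray(cam,px,P=None):
    m=ctrl.camera_model(cam);K=np.array(m['mtx']);px=np.atleast_2d(px).astype(float)
    a=(px-K[:2,2])/K[0,0]
    if cam=='wrist':
        p,R=P; H=np.array(m['hand_eye']); r=np.linalg.norm(a,axis=1,keepdims=True)
        d=np.hstack([np.sin(r)*a/np.maximum(r,1e-9),np.cos(r)])
        return R@H[:3,3]+p,(R@H[:3,:3]@d.T).T
    d=np.hstack([a,np.ones((len(a),1))])
    return np.array(m['origin']),(np.array(m['orientation'])@d.T).T
def onz(cam,px,z,P=None):
    o,d=ray(cam,px,P); z=np.broadcast_to(z,(len(d),)); return o+d*((z-o[2])/d[:,2])[:,None]
def proj(cam,X,P=None):
    m=ctrl.camera_model(cam);K=np.array(m['mtx']);X=np.atleast_2d(X)
    if cam=='wrist':
        p,R=P;H=np.array(m['hand_eye']); T=(X-p)@R; c=(T-H[:3,3])@H[:3,:3]
        rr=np.linalg.norm(c[:,:2],axis=1); th=np.arctan2(rr,c[:,2]); return c[:,:2]/rr[:,None]*th[:,None]*K[0,0]+K[:2,2]
    c=(X-np.array(m['origin']))@np.array(m['orientation']); return c[:,:2]/c[:,2:]*K[0,0]+K[:2,2]
E
python3 - <<'E'
from h import *
P=pose()
# project TCP & finger tips, for a check
print(proj('wrist',[P[0],P[0]+[.047,0,0],P[0]-[.047,0,0]],P), proj('scene',P[0]), proj('side',P[0]))
px=[[147,182],[442,118],[95,53],[125,190],[445,0],[470,118]]
print(onz('wrist',px,.19,P))
for q in ['bin','tube_mid','pot']:
  for c in ['wrist','scene','side']:
    r=ctrl.silhouettes(c,q)
    if r: print(q,c,r[0]['p'],r[0]['xy'],r[0]['pixels'].sum(), onz(c,[r[0]['xy']],.197,P)[0])
for c,s in [('wrist',(90,0,400,300)),('scene',(260,130,160,150)),('side',(230,130,140,140))]:
    im=cv2.imread(f'pics/{c}0.png');x,y,w,h=s;cv2.imwrite(f'pics/{c}0z.png',cv2.resize(im[y:y+h,x:x+w],None,fx=min(800/w,600/h)*.99,fy=min(800/w,600/h)*.99,interpolation=cv2.INTER_CUBIC))
E
```

```text
[[317.35881135 231.34652201]
 [384.49928691 230.8190511 ]
 [250.19847883 230.86972258]] [[325.80316371 194.36674439]] [[306.30014298 173.13955542]]
[[0.45363034 0.03737831 0.19      ]
 [0.65560202 0.07948863 0.19      ]
 [0.41023554 0.13710585 0.19      ]
 [0.43246217 0.03175825 0.19      ]
 [0.65890519 0.16140856 0.19      ]
 [0.67667882 0.08107401 0.19      ]]
bin wrist 0.97 [297.8, 154.8] 90846 [0.56275161 0.05453281 0.197     ]
bin scene 0.81 [338.4, 208.6] 9184 [0.63982169 0.00877036 0.197     ]
bin side 0.55 [299.5, 206.2] 8635 [0.46310836 0.13133434 0.197     ]
tube_mid wrist 0.77 [352.3, 90.7] 5974 [0.59526528 0.09341378 0.197     ]
tube_mid scene 0.49 [371.0, 254.3] 726 [0.79422461 0.02835533 0.197     ]
tube_mid side 0.64 [277.1, 178.4] 186 [0.60326883 0.09260434 0.197     ]
pot wrist 0.56 [183.1, 114.0] 3438 [0.48988085 0.08255699 0.197     ]
pot side 0.75 [303.7, 191.7] 159 [0.50202609 0.07887071 0.197     ]
```

View pics/wrist0z.png

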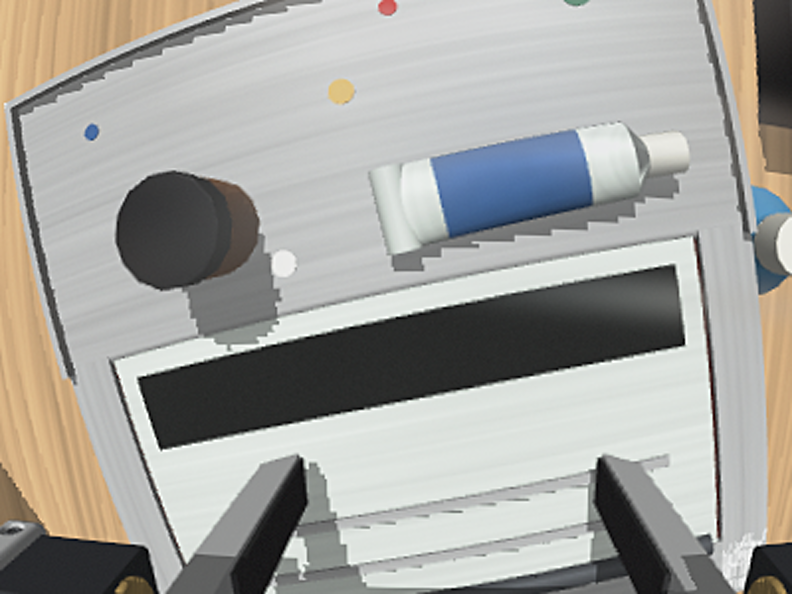

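View pics/side0z.png

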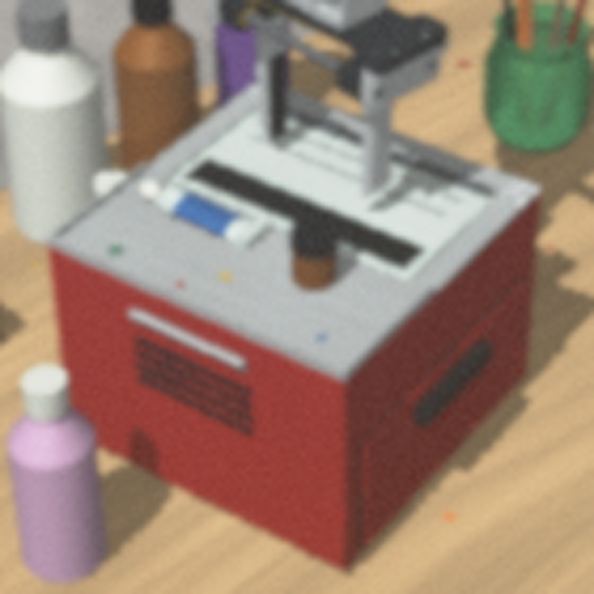

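View pics/scene0z.png

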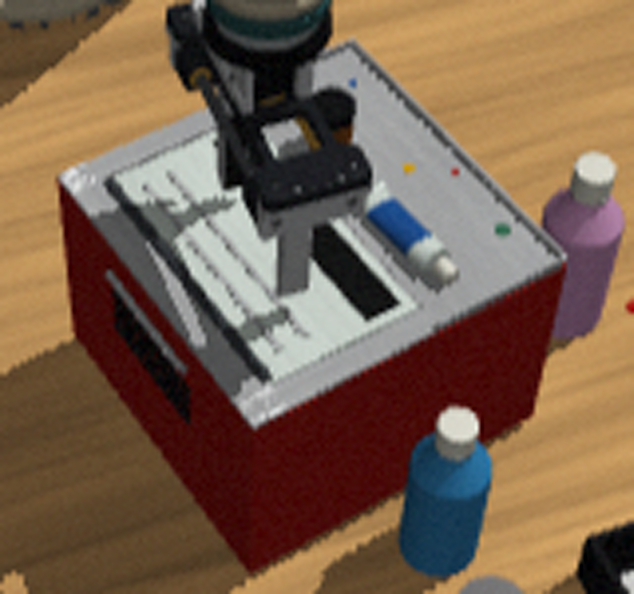

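```bash
cat >> h.py <<'E'
def box2w(b,xyz):
    c,s=np.cos(b[2]),np.sin(b[2]); xyz=np.atleast_2d(xyz).astype(float)
    return np.c_[b[0]+c*xyz[:,0]-s*xyz[:,1], b[1]+s*xyz[:,0]+c*xyz[:,1], xyz[:,2]]
def w2box(b,X):
    c,s=np.cos(b[2]),np.sin(b[2]); d=np.atleast_2d(X)[:,:2]-b[:2]
    return np.c_[c*d[:,0]+s*d[:,1], -s*d[:,0]+c*d[:,1], np.atleast_2d(X)[:,2]]
E
python3 - <<'E'
from h import *
from scipy.optimize import least_squares
P=pose()
px=np.array([[146.6,181.8],[442,118.7],[94,53],[468.8,120],[125.4,193.4]])
B=np.array([[-.103,.018,.19],[.103,.018,.19],[-.125,.125,.195],[.125,.02,.195],[-.125,.02,.195]])
r=least_squares(lambda b:(proj('wrist',box2w(b,B),P)-px).ravel(),[.558,.041,.2])
b=r.x; print(b,np.round(r.fun.reshape(-1,2),1)); np.save('box.npy',b)
# scene corners check: zoom factor
z=.99*min(800/160,600/150)
sp=np.array([[350,42],[565,260],[255,425],[60,180]])/z+[260,130]
print(np.round(proj('scene',box2w(b,[[-.125,.125,.19],[.125,.125,.19],[.125,-.125,.19],[-.125,-.125,.19]]))-sp,1))
r=ctrl.silhouettes('wrist','tube_mid')[0]['pixels']
ys,xs=np.nonzero(r); W=w2box(b,onz('wrist',np.c_[xs,ys],.200,P))*1000
rc=cv2.minAreaRect(W[:,:2].astype(np.float32)); print(rc, np.round(cv2.boxPoints(rc)))
for x0 in range(0,100,10):
    q=W[abs(W[:,0]-x0)<2]
    if len(q): print(x0,np.round([q[:,1].min(),q[:,1].max()],1))
r=ctrl.silhouettes('wrist','pot')[0]['pixels'];ys,xs=np.nonzero(r);W=w2box(b,onz('wrist',np.c_[xs,ys],.229,P))*1000
print('pot@top',W.min(0),W.max(0))
# finger tips
s,m=ctrl.state(),ctrl.camera_model('wrist');H=np.array(m['hand_eye'])
o,d=ray('wrist',[[392,231],[244,231]],(np.zeros(3),np.eye(3)))
for dd in d: print('tip ray: z where |y|=47:',o+dd*((.047*np.sign(dd[1])-o[1])/dd[1]))
E
```

```text
[0.55886187 0.03810352 0.20005853] [[ 1.4  2.9]
 [-0.4  4.2]
 [-2.   0.8]
 [ 4.5 -4. ]
 [-4.4 -3.3]]
[[ 0.2  0.1]
 [-0.   0.6]
 [-1.6  0.8]
 [-1.6 -1.2]]
((52.36092758178711, 47.316627502441406), (97.72935485839844, 25.577116012573242), 2.239082098007202) [[  3.  58.]
 [  4.  33.]
 [102.  36.]
 [101.  62.]]
10 [32.8 58.5]
20 [33.3 58.2]
30 [33.7 58.5]
40 [34.1 58.5]
50 [34.8 59.4]
60 [35.4 59.5]
70 [35.3 59.5]
80 [36.2 59.7]
90 [41.8 54.7]
pot@top [-66.90929011  38.02904006 229.        ] [-23.7243883   70.27609855 229.        ]
tip ray: z where |y|=47: [ 0.00802887  0.047      -0.02057049]
tip ray: z where |y|=47: [ 0.00687515 -0.047      -0.0174524 ]
```

```bash
python3 - <<'E'
from h import *
from scipy.optimize import least_squares
P=pose()
px=np.array([[146.6,181.8],[442,118.7],[94,53]])
B=np.array([[-.103,.018,.19],[.103,.018,.19],[-.125,.125,.195]])
z=.99*min(800/160,600/150)
sp=np.array([[350,42],[565,260],[255,425],[60,180]])/z+[260,130]
C=np.array([[-.125,.125,.195],[.125,.125,.195],[.125,-.125,.19],[-.125,-.125,.19]])
def f(b): return np.r_[(proj('wrist',box2w(b,B),P)-px).ravel()/2,(proj('scene',box2w(b,C))-sp).ravel()]
r=least_squares(f,[.558,.041,.2]); b=r.x;print(b,np.round(r.fun.reshape(-1,2),1));np.save('box.npy',b)
# overlay
im=cv2.imread('pics/wrist0.png')
def line(p,q,c):
    X=box2w(b,np.linspace(p,q,40)); cv2.polylines(im,[proj('wrist',X,P).round().astype(np.int32)],False,c,1)
for y in(.02,.018): line([-.103,y,.19],[.103,y,.19],(0,255,0))
line([-.125,.125,.195],[.125,.125,.195],(0,0,255));line([-.125,-.125,.19],[-.125,.125,.19],(0,0,255));line([.125,-.125,.19],[.125,.125,.19],(0,0,255))
line([-.103,.018,.19],[-.103,-.098,.19],(255,0,0));line([.103,.018,.19],[.103,-.098,.19],(255,0,0));line([-.103,-.098,.19],[.103,-.098,.19],(255,0,0))
cv2.imwrite('pics/ov.png',im)
E
```

```text
[0.55956668 0.04005189 0.20554932] [[ 1.   0.5]
 [ 0.2  0.2]
 [-0.9 -0.4]
 [ 0.7 -1.2]
 [ 1.1 -0.9]
 [-0.3  0.8]
 [-0.9 -1. ]]
```

View pics/ov.png

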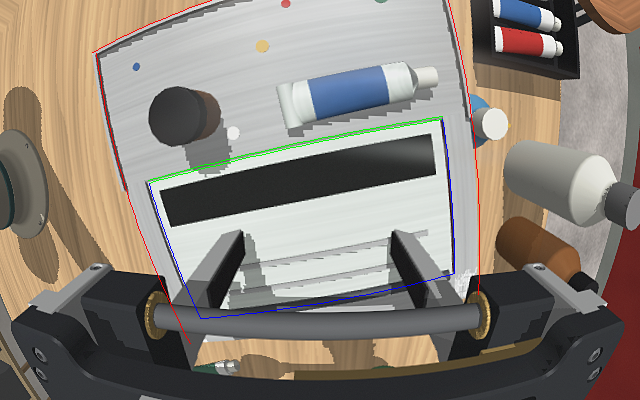

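```bash
cat >> h.py <<'E'
b=np.load('box.npy')
def tool(tipB,al,sg=1):
    c,s=np.cos(al),np.sin(al); Y=sg*np.array([0,c,s]);Z=np.array([0,s,-c]); R=np.c_[np.cross(Y,Z),Y,Z]
    t=np.array(tipB,float)-R@np.array([0,sg*.047,-.019])
    cz,sz=np.cos(b[2]),np.sin(b[2]); Rz=np.array([[cz,-sz,0],[sz,cz,0],[0,0,1]])
    return box2w(b,t)[0],Rz@R
E
python3 - <<'E'
from h import *
P=pose()
for c in['wrist','side']:
    r=ctrl.silhouettes(c,'tube_mid')[0]['pixels'];ys,xs=np.nonzero(r)
    W=w2box(b,onz(c,np.c_[xs,ys],.199,P))*1000;print(c,W.min(0),W.max(0),cv2.minAreaRect(W[:,:2].astype(np.float32)))
for sg in(1,-1):
  for tip,al in[((.05,.067,.29),.3),((.05,.067,.193),.3),((.05,.015,.193),.3),((.05,.015,.193),.2)]:
    p,R=tool(tip,al,sg); print(sg,np.round(p,3),np.round(ctrl.ik(p,R),2))
E
```

```text
wrist [  2.55247554  30.95860484 199.        ] [100.8000559   57.67459732 199.        ] ((51.69668197631836, 45.2929801940918), (98.28704833984375, 25.722244262695312), 1.9264229536056519)
side [  0.77560641  35.86785962 199.        ] [100.9238614   65.21817271 199.        ] ((50.85585403442383, 50.416343688964844), (29.08494758605957, 100.23175048828125), 89.42054748535156)
1 [0.603 0.077 0.258] [-0.18  0.34  1.28  0.28  1.63 -1.95]
1 [0.603 0.077 0.161] [-0.18  0.38  1.45  0.28  1.43 -2.01]
1 [0.613 0.026 0.161] [-0.25  0.4   1.42  0.27  1.46 -2.08]
1 [0.614 0.024 0.165] [-0.2   0.38  1.42  0.19  1.42 -2.01]
-1 [0.603 0.077 0.258] [-0.18  0.34  1.28  0.28  1.63  1.19]
-1 [0.603 0.077 0.161] [-0.18  0.38  1.45  0.28  1.43  1.13]
-1 [0.613 0.026 0.161] [-0.25  0.4   1.42  0.27  1.46  1.07]
-1 [0.614 0.024 0.165] [-0.2   0.38  1.42  0.19  1.42  1.13]
```

```bash
python3 - <<'E'
from h import *
P=pose(); ctrl.move_linear(P[0]+[0,0,.1],rate=.2)
p,R=tool((.05,.069,.235),.3,-1); ctrl.goto(p,R)
p,R=tool((.05,.069,.215),.3,-1); ctrl.move_linear(p,R,rate=.1)
P=pose();print(P[0]-p,ctrl.state()['contact_force'],ctrl.state()['time'])
for n in ["scene","side","wrist"]:
    im=ctrl.snapshot(n); x,y,w,h={'scene':(260,120,160,120),'side':(230,130,140,105),'wrist':(0,0,640,400)}[n]
    cv2.imwrite(f"pics/{n}1.png",cv2.resize(im[y:y+h,x:x+w,::-1],None,fx=(1 if n=='wrist' else 4),fy=(1 if n=='wrist' else 4)))
# tip consistency in wrist view
print(proj('wrist',box2w(b,[[.05,.069,.215],[.058,.069,.215],[.042,.069,.215]]),P))
E
```

```text
[-0.00063125  0.00014142 -0.00010893] [-0.63581431  0.03751129  0.79033937] 2.9667
[[243.20227658 241.3536893 ]
 [242.17401729 229.80000615]
 [244.26714635 252.54728982]]
```

View pics/wrist1.png

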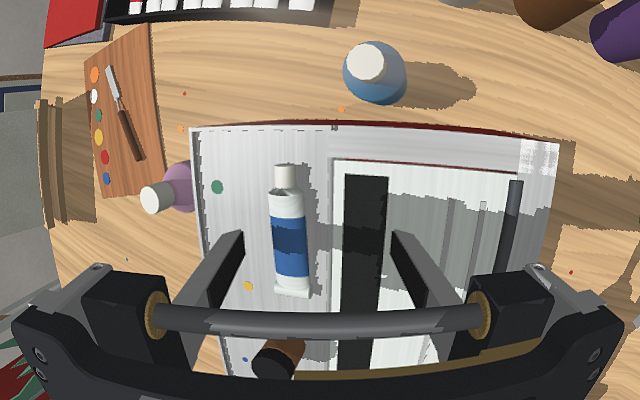

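View pics/side1.png

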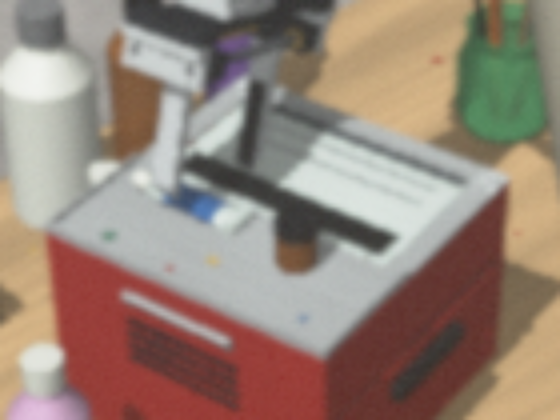

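View pics/scene1.png

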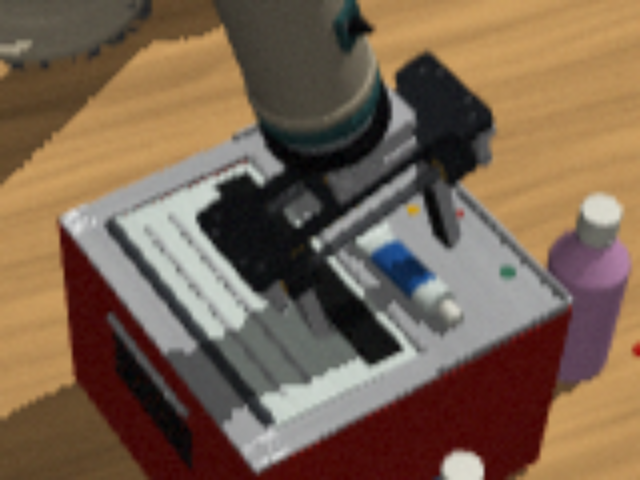

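```bash
python3 - <<'E'
from h import *
p,R=tool((.05,.069,.196),.3,-1); print(ctrl.move_linear(p,R,rate=.05,force_limit=10)); print(pose()[0]-p,ctrl.state()['contact_force'])
p2,R=tool((.05,.069,.187),.3,-1); print(ctrl.move_linear(p2,R,rate=.015,force_limit=5)); print(pose()[0]-p,ctrl.state()['contact_force'],ctrl.state()['time'])
im=ctrl.snapshot('wrist');cv2.imwrite('pics/wrist2.png',im[:,:,::-1])
im=ctrl.snapshot('side');cv2.imwrite('pics/side2.png',cv2.resize(im[130:235,230:370,::-1],None,fx=4,fy=4))
E
```

```text
False
[-0.00033515  0.00022228 -0.00032765] [-0.98010858  0.01366133  1.46927019]
True
[ 0.00037556 -0.00014367 -0.00721638] [ 0.45295639 -0.74473913  4.24151237] 4.1667
```

View pics/wrist2.png

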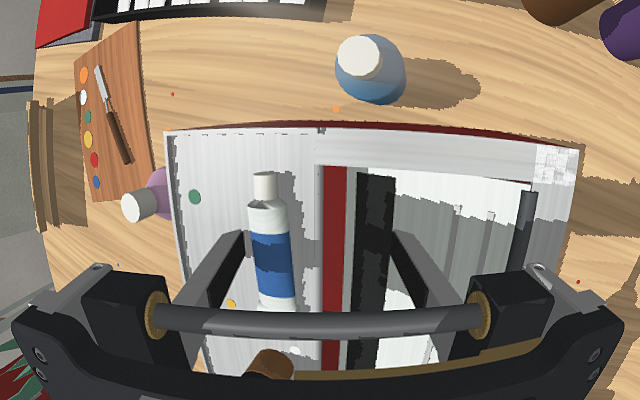

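View pics/side2.png

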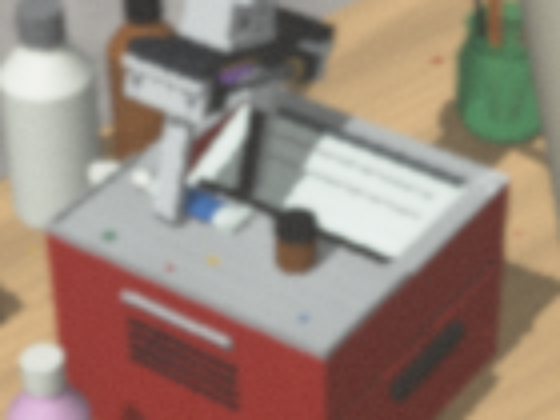

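```bash
python3 - <<'E'
from h import *
p,R=tool((.05,.069,.1915),.3,-1); ctrl.move_linear(p,R,rate=.03); print(ctrl.state()['contact_force'])
for y in(.052,.040):
    p,R=tool((.05,y,.1915),.3,-1); print(y,ctrl.move_linear(p,R,rate=.04,force_limit=15),ctrl.state()['contact_force'],(pose()[0]-p).round(4))
print(ctrl.state()['time'])
im=ctrl.snapshot('wrist');cv2.imwrite('pics/wrist3.png',im[:,:,::-1])
im=ctrl.snapshot('side');cv2.imwrite('pics/side3.png',cv2.resize(im[130:235,230:370,::-1],None,fx=4,fy=4))
E
```

```text
[1.07252084 0.94947391 1.60480024]
0.052 False [-0.44795115 -0.00926101  1.44416091] [ 0.0001 -0.0008 -0.0001]
0.04 False [-0.81043123  2.59238243  2.74442162] [ 0.     -0.0001  0.0001]
5.55
```

View pics/wrist3.png

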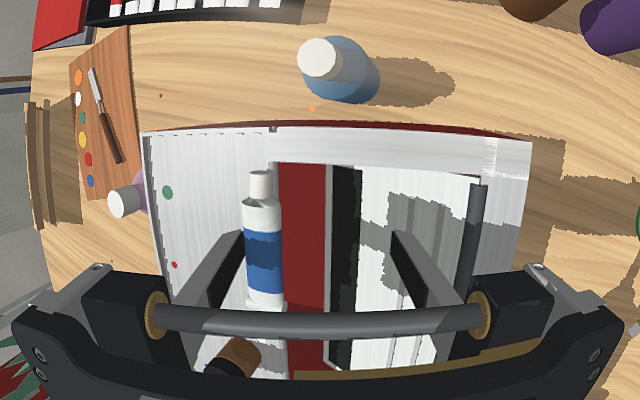

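View pics/side3.png

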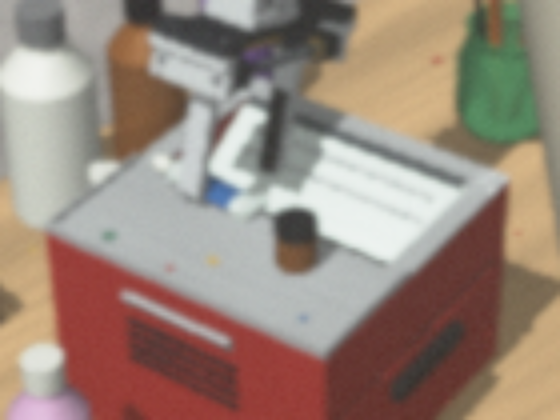

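Tube is moving parallel, with its front at the lip (column ~285), and the flap is widening. Continuing.

```bash
python3 - <<'E'
from h import *
for y in(.03,.022):
    p,R=tool((.05,y,.1915),.3,-1); print(y,ctrl.move_linear(p,R,rate=.04,force_limit=25),ctrl.state()['contact_force'],(pose()[0]-p).round(4))
ctrl.dwell(.3)
print(ctrl.state()['time'],ctrl.state()['contact_force'])
im=ctrl.snapshot('wrist');cv2.imwrite('pics/wrist4.png',im[:,:,::-1])
im=ctrl.snapshot('side');cv2.imwrite('pics/side4.png',cv2.resize(im[130:235,230:370,::-1],None,fx=4,fy=4))
E
```

```text
0.03 False [-1.3367077   4.05673247  3.1016986 ] [-0.0002  0.0006  0.0001]
0.022 False [-1.40903262  6.83688219  2.4736154 ] [-0.0009  0.0022  0.0001]
6.7 [-1.71655343  7.40217983  2.21941665]
```

View pics/wrist4.png

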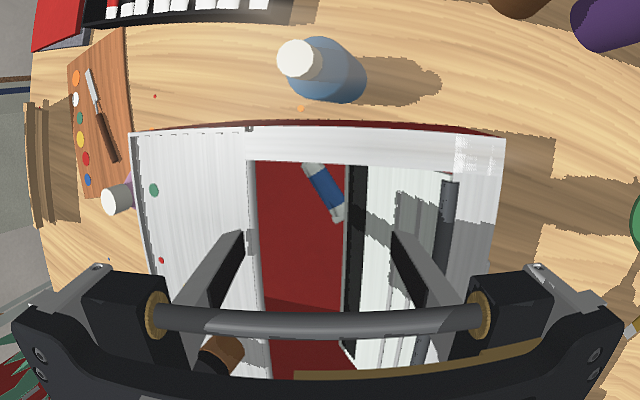

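View pics/side4.png

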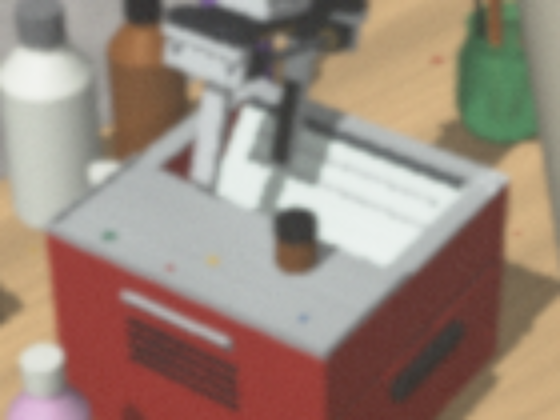

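```bash
python3 - <<'E'
from h import *
p,R=tool((.05,.03,.20),.3,-1); ctrl.move_linear(p,R,rate=.05)
p,R=tool((.05,.035,.26),.3,-1); ctrl.move_linear(p,R,rate=.08)
p,R=tool((.05,.035,.36),.3,-1); ctrl.move_linear(p,R,rate=.15)
ctrl.dwell(.7)
print(ctrl.state()['time'],ctrl.state()['contact_force'])
im=ctrl.snapshot('wrist');cv2.imwrite('pics/wrist5.png',im[:,:,::-1])
im=ctrl.snapshot('side');cv2.imwrite('pics/side5.png',cv2.resize(im[130:235,230:370,::-1],None,fx=4,fy=4))
E
```

```text
9.6 [-0.60492181 -0.45378815  0.38811376]
```

View pics/wrist5.png

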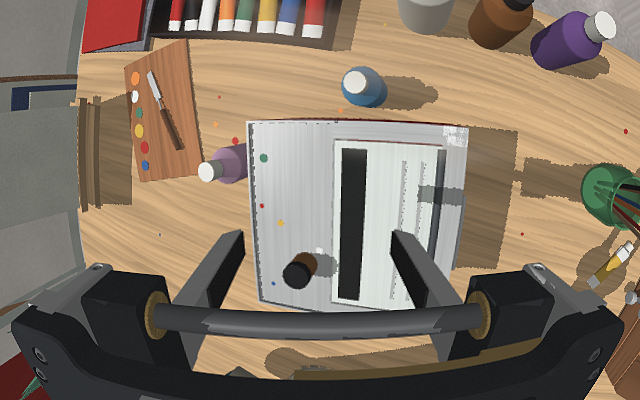

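View pics/side5.png

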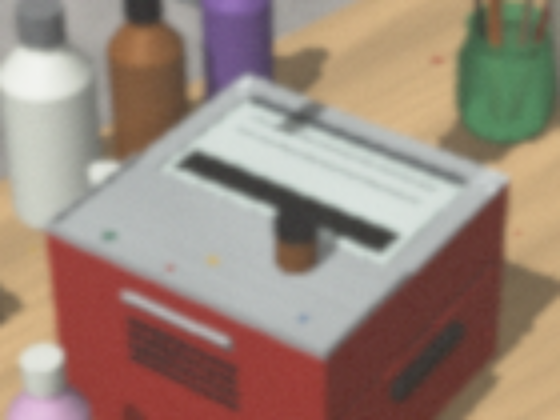

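The flap is shut (wrist view, columns 333–440), the shelf is empty apart from the pot (around 299,270), and the arm is clear of everything. I'm handing the job in.

```bash
python3 -c "
from workcell import ctrl
print(ctrl.close_job())"
```

```text
the job is handed in; nothing more can be done
None
```

The spent tube is in the waste box, the flap has closed, and the job is handed in with the robot clock at about 9.6 s. The job report gives no verdict.

- **How:** I tilted the open gripper about 17° so that one finger pressed the flap down. With it held open, the other finger pushed the tube over the lip in a straight line. I then lifted clear and the flap shut.
- **Last checks:**
  - With the flap still held, the wrist picture showed the tube lying inside the box, well below the opening.
  - After I drew back, the flap looked flush.
  - The pot stood upright at its place by eye; I didn't measure its shift.
  - The bystanders in view looked undisturbed, also by eye.
  - The contact force was down to about 0.8 N, close to the idle noise.
- **Less certain:**
  - The first fit of the box's position was about 4 pixels off because I misread the ends of the rim. I refitted it with the scene camera to within about 2 pixels.
  - Touching down behind the tube, one finger rested lightly on the steel shelf (about 4 N). That put its tip within about 1 mm of the estimated height.
  - I couldn't read the flap angle directly; I judged it from the pictures and the geometry.

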